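# Click the pill wheel round to the last dose and open its shutter

### The arm

A 7-joint arm with a two-finger parallel gripper is mounted at the origin on a cart in front of the work surface, level with it; the furniture and walls round the work are solid. World frame = base frame: x ahead of the robot, y to its left, z up, the work surface at z = 0. Lengths are in m, angles in rad, forces in N, time in s.
With the tool pointing down it reaches from about 0.4 to 0.85 m from the base axis. Payload 4.5 kg.
Tool frame: the origin (TCP) lies at the very end of the fingers, on their centre line; the grasp point (between the pads) lies 19 mm behind it (tcp_to_grasp is the z of the grasp point in the tool frame, in m); z points along the fingers, y is the line along which they close (so a half turn about z gives the same grasp; the last joint's range is limited). The gripper opens to 88 mm and grips with 3 to 60 N. Pads are 18 mm wide; open, the fingers measure 123 mm over their backs; the gripper's body (75 mm by 187 mm) begins 45 mm behind the grasp point.
Start: joints at [0.034, 0.689, -0.195, 1.565, 0.157, 0.902, -0.215], TCP at [0.625, 0, 0.239] pointing down, gripper open.
Joint ranges: [-3.01, 3.01], [-0.46, 2.08], [-1.47, 1.51], [0.13, 2.56], [-1, 4.14], [0.04, 2.09], [-2.66, 2.66]. Speed limits (rad/s): [2.57, 2.57, 3.14, 3.14, 3.14, 3.14, 3.14].

### API

Orientations are given as a unit quaternion [x, y, z, w].
In Python, from plant import * gives the robot as it stands. The module is installed in compiled form; this text tells all that it offers.
- The arm moves only by the shell command python3 -m jog 'ROWS' [OPENING] [FORCE]. ROWS is JSON, a list that holds one entry, the list of rows, each a list of 6 numbers: the shift along the tool's x, y, z in m, then the turn, a rotation vector about the tool's x, y, z in rad. In form: [[[dx, dy, dz, ax, ay, az], ...]]. A call has 1 to 12 rows; each row shifts and turns the commanded pose from where the row before left it, along the tool's axes as they then stand; what a row does not reach is not made up. A row lasts 1/8 s, in which the tool goes at most 62.5 mm and 10.7 degrees, less where a joint would pass 70% of its speed; a pose out of reach is approached as far as the arm can. A call with a gripper value outside its range is refused whole. OPENING is the finger opening in m, from 0 to 0.0881, set as the call begins (- or left out, the last holds). The fingers move at their own pace and stop on an object; FORCE is the grip in N (left out, the last holds). Time passes only in rows, so rows that do not move let the fingers close. It gives the time, the measured TCP pose, the force, the opening and the grip force at its end, in the units of the state.
- get_state(): the state, without advancing time (a new reading comes with each control period).
- snapshot(name): name is "scene" or "side" or "wrist"; returns a dict with "frame" (420x560x3 uint8, red, green, blue), "mtx" (3x3 intrinsics, pixels), "D" ([k1, k2, p1, p2, k3] as OpenCV has them; the pictures are not rectified), "xyz" and "orientation" of the camera in the world; the wrist camera has in their place "mount" (4x4, takes a point from camera to tool coordinates, whose origin is the TCP and whose axes are the flange's). Camera axes: x right, y down, z forward; pixel columns grow to the right and rows downward; lengths in m; the calibration is good to about 2 mm. A picture is of the moment at which its call begins: read the wrist's pose just before it. There is no depth.
- finish_job(): hands the job in; it is judged then, once.
The state is a dict: "clock": time; "q": joint angles; "qd": joint speeds; "joint_torque": joint torques, N m; "tool_pos": TCP position; "eef_rot": TCP orientation; "contact_force": force on the tool from outside, world axes, zero at the start; "moment": the same for the moment, N m; "opening": opening from 0.0 (shut) to 1.0 (fully open); "finger_force": force on a finger pad.
Only numpy, scipy, OpenCV 4.12 (cv2) and the standard library are available. Lean on these libraries where they do the work, as an engineer would, in place of code of your own. Each camera call takes 0.05 s, during which the arm holds its last target. There are 200 camera calls.

### The job

Only one of the eight compartments of the round pill dispenser on the worktop still holds tablets. With a fingertip on the thumb nubs round the wheel's edge, click the wheel round, either way, until that compartment rests squarely under the closed shutter; only then push the shutter's tab aside with a fingertip until the shutter is fully open. Just touch and push lightly: nothing is to be pinched or lifted, the dispenser stays where it stands, and the things round it are left alone.

Things in the scene. Friction and masses are not known exactly. Their poses are not given: they have to be found in the camera images.
- dispenser: Round weekly pill dispenser, loose on a rubber foot, 0.9 kg. Origin: centre of its underside, on the wheel's axis; z up; shutter on its -x side. Radius x height span, mm: grey base 55 x 0-11; white 8-compartment wheel 58 x 12-33, its rim bare all round; clear cover 56 x 33.5-36, one 45 degree sector open under the shutter; clear shutter to 40; grey centre cap 11.5, to 43.5.
- wheel (a joint): Turn of the white wheel about the dispenser's vertical axis, rad, counter-clockwise from above positive; endless either way. 0 or a whole turn = tablets centred under the shutter. It clicks to rest within 2 degrees of every multiple of 45 degrees (0.785) and starts 1 to 7 clicks above 0. About 1.5 N at a nub takes it over a click; past half way it snaps on to the next by itself.
- nub (a point): Top of one of the eight alike thumb nubs, upright round pegs 12 mm thick, 14 to 30.5 mm above the worktop, on the wheel's rim: axes 59.5 mm from the wheel's axis, tips at 65.5 mm, one every 45 degrees, at the walls between compartments. At rest they stand 22.5, 67.5, ... degrees from the opening's direction. This one is 22.5 degrees counter-clockwise (from above) of the tablets.
- shutter (a joint): Turn of the shutter about the same axis, rad: 0 closed over the opening, 0.82 at its stop, fully open. It opens counter-clockwise seen from above (its tab, on the dispenser's -x side, moves towards the dispenser's -y) and stays where it is left; about 0.4 N at the tab moves it.
- opening (a point): Centre of the 45 degree opening in the cover, 36 mm from the axis along the dispenser's -x, 36 mm above its underside.
- dose (a point): Centre of the one compartment that holds tablets (two oblong amber capsules and two round brown tablets on its floor, seen through the clear cover), 36 mm from the axis; it turns with the wheel, 18 mm above the dispenser's underside.
- tab (a point): Middle of the top of the shutter's upright grey tab, 52 mm above the dispenser's underside, 36 mm from the axis. The tab is 20 mm long along the radius, 6 mm thick and stands 13.5 mm above the shutter.
- mug: White mug standing on the worktop, body 80 mm across, 95 mm high; bystander. Origin: centre of its underside.
- mill: Salt shaker, clear with a grey top, 44 mm across, 90 mm high; bystander. Origin: centre of its underside.
- vitamin_jar: Amber jar with a white cap, 48 mm across, 82 mm high; bystander. Origin: centre of its underside.
Not all that is in view belongs to the job. There is more than one size of the dispenser; the one meant has the size given above.

How it is judged:
By the outcome, as a careful person would: the job done as asked, in the order asked, and still so for the second after the job is handed in, with the robot touching nothing.
It also fails if it takes over 72 s, if anything falls off the work surface, if the arm or the gripper's body presses on something with over 40 N, if the wrist force passes 120 N, or if a joint passes its speed limit or range.

## Working session

There is one attempt and no reset: what is moved stays moved. The work goes in short steps, Python scripts to look and compute and a shell command to move; the robot and the scene stay as the last step left them, time stands still between calls to the robot, and variables do not carry over. Pictures are saved under pics/ and viewed, at most 10 in all, crops included, and the job is handed in when it is done.

```bash
mkdir -p pics
python3 - <<'E'
from plant import *
import cv2,pickle,numpy as np
d={}
st=get_state();print(st)
for n in("scene","side","wrist"):
    s=snapshot(n);d[n]=s;print(n,{k:np.round(v,4).tolist() for k,v in s.items() if k!="frame"})
d["st"]=st
pickle.dump(d,open("d0.pkl","wb"))
cv2.imwrite("pics/scene0.png",d["scene"]["frame"][:,:,::-1])
cv2.imwrite("pics/wrist0.png",d["wrist"]["frame"][:,:,::-1])
E
```

```text
{'clock': 0.0, 'q': array([ 0.03378785,  0.68998111, -0.19456132,  1.56631939,  0.15733126,
        0.90249553, -0.21507959]), 'qd': array([ 0.00099701, -0.00030323, -0.00144877,  0.00064235, -0.00214894,
        0.00113006, -0.00029715]), 'joint_torque': array([ 3.38560185e-04, -5.27571630e+01, -1.26686912e+00, -1.53434461e+01,
       -5.26333472e-02,  6.56995355e-03,  1.65937727e-04]), 'tool_pos': array([ 6.24381095e-01, -2.31843508e-05,  2.37919597e-01]), 'eef_rot': array([ 7.07046434e-01,  7.07166547e-01, -6.80693532e-04, -5.92746263e-04]), 'contact_force': array([ 0.45543634, -0.86356483, -0.66620118]), 'moment': array([-0.00497986,  0.00695118,  0.0251835 ]), 'finger_force': 0.0, 'opening': 1.0010889022350948}
scene {'mtx': [[503.3011, 0.0, 277.5183], [0.0, 503.3011, 210.1894], [0.0, 0.0, 1.0]], 'D': [-0.0571, 0.0, 0.0, 0.0, 0.0], 'xyz': [0.1959, 0.6694, 0.6996], 'orientation': [-0.2102, 0.8763, -0.4223, 0.0982]}
side {'mtx': [[435.1274, 0.0, 283.9864], [0.0, 435.1274, 213.5791], [0.0, 0.0, 1.0]], 'D': [-0.1236, 0.0, 0.0, 0.0, 0.0], 'xyz': [0.4325, -0.7831, 0.5187], 'orientation': [0.8677, -0.0696, 0.0528, -0.4894]}
wrist {'mtx': [[336.9147, 0.0, 277.856], [0.0, 336.9147, 205.3078], [0.0, 0.0, 1.0]], 'D': [-0.0516, 0.0, 0.0, 0.0, 0.0], 'mount': [[-0.0, -0.952, -0.3062, 0.0795], [1.0, -0.0004, 0.0012, -0.0017], [-0.0013, -0.3062, 0.952, -0.1453], [0.0, 0.0, 0.0, 1.0]]}
```

View pics/scene0.png

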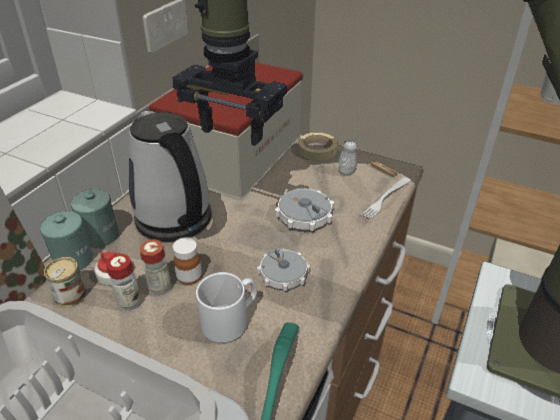

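View pics/wrist0.png

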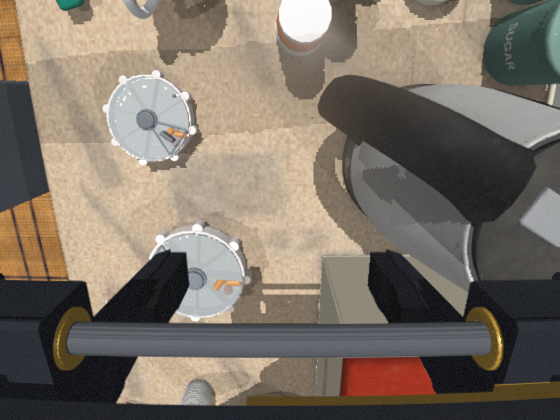

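The wrist view shows two round dispensers: A at wrist (148,119) / scene (283,268), and B at wrist (197,280) / scene (305,208). Next I measure their sizes.

```bash
cat > h.py <<'E'
import numpy as np,cv2
from scipy.spatial.transform import Rotation as R
def cam(s,st=None):
    if "mount" in s:
        T=np.eye(4);T[:3,:3]=R.from_quat(st["eef_rot"]).as_matrix();T[:3,3]=st["tool_pos"];return T@s["mount"]
    T=np.eye(4);T[:3,:3]=R.from_quat(s["orientation"]).as_matrix();T[:3,3]=s["xyz"];return T
def ray(s,uv,z,st=None):
    T=cam(s,st);p=cv2.undistortPoints(np.array(uv,float).reshape(-1,1,2),s["mtx"],s["D"])[:,0]
    d=np.c_[p,np.ones(len(p))]@T[:3,:3].T
    return T[:3,3]+d*((z-T[2,3])/d[:,2])[:,None]
def proj(s,P,st=None):
    T=np.linalg.inv(cam(s,st));Q=np.atleast_2d(P)@T[:3,:3].T+T[:3,3]
    return cv2.projectPoints(Q,np.zeros(3),np.zeros(3),s["mtx"],s["D"])[0][:,0]
E
python3 - <<'E'
from h import *
import pickle
d=pickle.load(open("d0.pkl","rb"));w=d["wrist"];st=d["st"]
for n,c,nb in(("A",(147,119),[(155,75),(187,96),(193,130),(175,157),(142,161),(112,146),(107,115),(122,80)]),("B",(196,279),[(197,228),(235,245),(246,280),(196,318),(155,246)])):
    c=ray(w,[c],.0435,st)[0];q=ray(w,nb,.0305,st)
    print(n,c.round(4),np.linalg.norm(q-c,axis=1).round(4),np.degrees(np.arctan2(*(q-c).T[1::-1])).round(0), 'scene c',proj(d["scene"],c),'side',proj(d["side"],c))
def crop(s,x,y,r,k): return cv2.resize(s["frame"][max(0,y-r):y+r,max(0,x-r):x+r,::-1],None,fx=k,fy=k,interpolation=cv2.INTER_CUBIC)
a=[cv2.resize(i,(390,390)) for i in(crop(w,150,119,60,6),crop(w,197,275,60,6))]
cv2.imwrite("pics/c1.png",np.hstack(a))
cv2.imwrite("pics/side0.png",d["side"]["frame"][:,:,::-1])
E
```

```text
A [0.4933 0.0598 0.0435] [0.0445 0.0457 0.0455 0.047  0.0486 0.0552 0.0484 0.0477] [  80.   29.  -16.  -63. -109. -148.  175.  125.] scene c [[280.82234923 258.06663734]] side [[240.47173257 200.93415682]]
B [ 0.529  -0.1186  0.0435] [0.0592 0.0594 0.0581 0.0647 0.0609] [ 87.  39.  -9. -97. 144.] scene c [[303.18934272 200.93386166]] side [[267.69637933 245.7743471 ]]
```

View pics/c1.png

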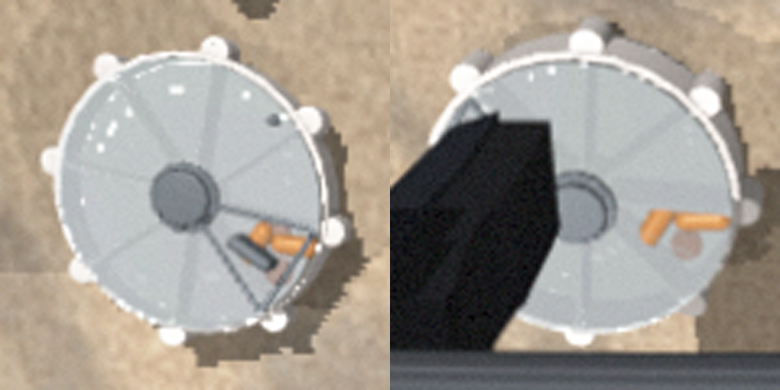

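View pics/side0.png

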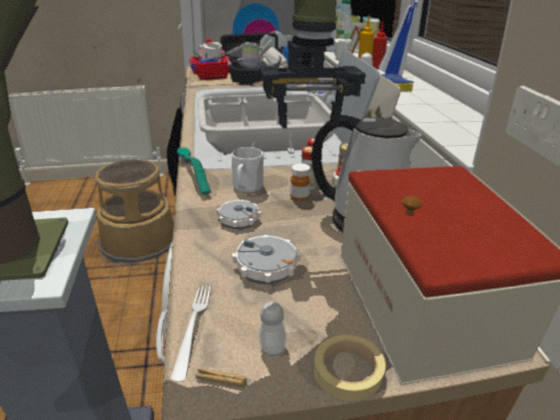

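Pictures: B's nubs measure about 59.5 mm from its axis, while A's measure about 46 mm, so **B is the dispenser meant**. Its shutter and tab are on the robot's side, at about 150°. The tablets are at wrist (229,286), at about −30°, so roughly opposite the opening. The side view shows B at (267,258), the shaker at (272,330) and the box to the right. I'll move across for a clear close-up.

```bash
python3 -m jog '[[[-0.034,-0.031,0.004,0,0,0],[-0.034,-0.031,0.004,0,0,0],[-0.034,-0.031,0.004,0,0,0],[-0.034,-0.031,0.004,0,0,0],[-0.034,-0.031,0.004,0,0,0],[0,0,0,0,0,0],[0,0,0,0,0,0]]]' 0 5
python3 - <<'E'
from plant import *
from h import *
import pickle
st=get_state();s=snapshot("wrist");pickle.dump((s,st),open("d1.pkl","wb"))
print(st["tool_pos"],proj(s,[.529,-.1186,.0435],st),ray(pickle.load(open("d0.pkl","rb"))["side"],[(272,352)],0))
cv2.imwrite("pics/w1.png",cv2.resize(s["frame"][0:300,140:540,::-1],None,fx=2,fy=2,interpolation=cv2.INTER_CUBIC))
E
```

```text
clock: 1.02
tool_pos: [0.4708, -0.1694, 0.2188]
eef_rot: [0.707, 0.707, 0.001, 0.0]
contact_force: [0.1, 0.1, -0.1]
opening: 0.225
finger_force: 0.0
[ 0.47077613 -0.16941959  0.2188477 ] [[341.15287141 129.71774503]] [[ 0.50447351 -0.33647389  0.        ]]
```

View pics/w1.png

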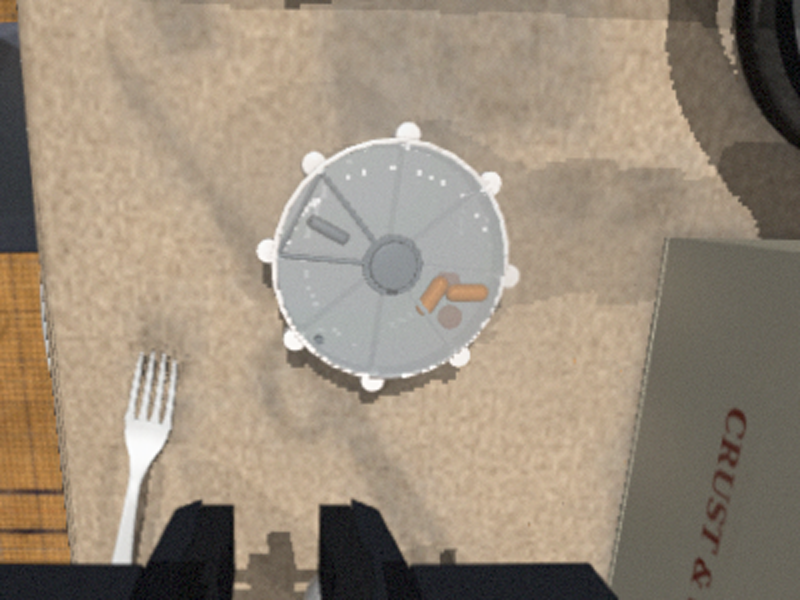

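Clear view, in crop pixels: cap (392,264), tab (327,229) in the opening wedge, tablets about (453,300), and the eight nubs.

Run:
```python
from h import *
import pickle
from scipy.optimize import least_squares
s,st=pickle.load(open("d1.pkl","rb"))
f=lambda l:np.array(l)/2+[140,0]
q=ray(s,f([(408,131),(491,182),(510,274),(460,356),(372,381),(293,339),(267,251),(313,162)]),.0300,st)[:,:2]
r=least_squares(lambda p:np.hypot(*(q-p[:2]).T)-p[2],[.53,-.12,.06]).x
print("circle",r);c=r[:2]
a=np.degrees(np.arctan2(*(q-c).T[::-1]));print("nub",a.round(1),"phase",(np.degrees(np.angle(np.exp(1j*np.radians(a*8)).mean()))/8).round(2))
for n,p,z in(("cap",(392,264),.0435),("tab",(326,228),.052),("dose",(453,300),.018)):
    v=ray(s,f([p]),z,st)[0,:2];w=v-c;print(n,v,np.hypot(*w),np.degrees(np.arctan2(w[1],w[0])))
```

```text
circle [ 0.52541086 -0.12133769  0.06030929]
nub [  84.6   39.3   -5.   -50.6  -95.8 -141.   174.8  129.4] phase -5.54
cap [ 0.52425929 -0.12072922] 0.001302434624139809 152.1486269753582
tab [ 0.49227344 -0.10403083] 0.037384701542678964 152.42303741872396
dose [ 0.56114009 -0.14130532] 0.04093023242947144 -29.199063942084926
```

The circle fit gives 60 mm (59.5 stated), with the centre at (0.525, −0.121). The opening and tab are at 152°, and the tablets at −28°, which is 4 clicks away. Each stroke goes in at the 152° gap and sweeps counter-clockwise along an arc. First, the approach.

```bash
python3 -m jog '[[[0.0326,-0.0128,0.04,0,0,0],[0.0326,-0.0128,0.04,0,0,0],[0.0326,-0.0128,0.04,0,0,0],[0,0,0,0,0,0.163],[0,0,0,0,0,0.163],[0,0,0,0,0,0.163],[0,0,0,0,0,0],[0,0,0,0,0,0]]]' 0 5
python3 - <<'E'
from plant import *
from h import *
c=np.array([.525,-.121]);s=get_state();M=R.from_quat(s["eef_rot"]).as_matrix();w=s["tool_pos"][:2]-c
print(np.hypot(*w),np.degrees(np.arctan2(w[1],w[0])),s["tool_pos"],"y axis",np.degrees(np.arctan2(M[1,1],M[0,1])),s["contact_force"],s["opening"])
E
```

```text
clock: 2.08
tool_pos: [0.4322, -0.0714, 0.0987]
eef_rot: [0.856, 0.517, 0.0, -0.0]
contact_force: [-0.1, -1.0, -0.5]
opening: 0.006
finger_force: 0.0
0.1052063993648731 151.86513550167206 [ 0.43222478 -0.07139007  0.0986804 ] y axis -27.776474571938024 [-0.13375175 -0.96036873 -0.45958242] 0.006388554293570726
```

```bash
python3 -m jog '[[[0,0,0.041,0,0,0],[0,0,0.041,0,0,0],[0,0,0,0,0,0],[0,0.009,0,0,0,0],[0,0.009,0,0,0,0],[0,0.009,0,0,0,0],[0,0,0,0,0,0]]]'
python3 -m jog '[[[-0.0043,0.00012,0,0,0,-0.0553],[-0.0043,0.00012,0,0,0,-0.0553],[-0.0043,0.00012,0,0,0,-0.0553],[-0.0043,0.00012,0,0,0,-0.0553],[-0.0043,0.00012,0,0,0,-0.0553],[-0.0043,0.00012,0,0,0,-0.0553],[-0.0043,0.00012,0,0,0,-0.0553],[-0.0043,0.00012,0,0,0,-0.0553],[-0.0043,0.00012,0,0,0,-0.0553],[-0.0043,0.00012,0,0,0,-0.0553],[-0.0043,0.00012,0,0,0,-0.0553],[-0.0043,0.00012,0,0,0,-0.0553]]]'
python3 -m jog '[[[0,0,0,0,0,0],[0,-0.012,0,0,0,0],[0,-0.012,0,0,0,0],[0,0,0,0,0,0]]]'
python3 - <<'E'
from plant import *
import pickle,cv2
from h import *
st=get_state();s=snapshot("wrist");d=snapshot("scene");pickle.dump((s,d,st),open("d2.pkl","wb"))
a=cv2.resize(s["frame"][:,:,::-1],(400,300));b=cv2.resize(d["frame"][160:250,245:365,::-1],(400,300),interpolation=cv2.INTER_CUBIC)
cv2.imwrite("pics/s1.png",np.hstack([a,b]))
E
```

```text
clock: 2.95
tool_pos: [0.4626, -0.0871, 0.0364]
eef_rot: [0.857, 0.515, -0.004, -0.002]
contact_force: [0.6, -0.1, -0.2]
opening: 0.005
finger_force: 0.0
clock: 4.45
tool_pos: [0.4535, -0.1369, 0.036]
eef_rot: [0.641, 0.767, -0.004, -0.004]
contact_force: [0.0, 0.2, 0.2]
opening: 0.004
finger_force: 0.0
clock: 4.95
tool_pos: [0.4289, -0.1407, 0.0363]
eef_rot: [0.643, 0.766, -0.004, -0.005]
contact_force: [-0.4, 0.5, 0.3]
opening: 0.008
finger_force: 0.0
```

View pics/s1.png

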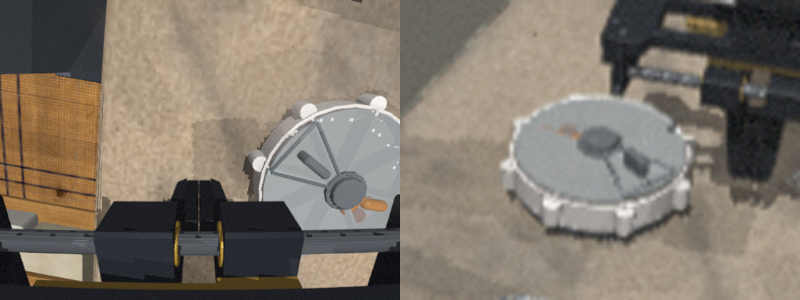

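The image shows the wheel unmoved: the descent fell short (z = 0.036), so the finger passed above the nubs without contact. I'll go back along the arc and lower it by another 20 mm.

```bash
python3 -m jog '[[[0.0075,0.0003,0,0,0,0.0765],[0.0075,0.0003,0,0,0,0.0765],[0.0075,0.0003,0,0,0,0.0765],[0.0075,0.0003,0,0,0,0.0765],[0.0075,0.0003,0,0,0,0.0765],[0.0075,0.0003,0,0,0,0.0765],[0.0075,0.0003,0,0,0,0.0765],[0.0075,0.0003,0,0,0,0.0765],[0.0075,0.0003,0,0,0,0.0765],[0,0,0.01,0,0,0],[0,0,0.01,0,0,0],[0,0,0,0,0,0]]]'
cat > p.py <<'E'
from plant import *
from h import *
c=np.array([.525,-.121]);s=get_state();M=R.from_quat(s["eef_rot"]).as_matrix();w=s["tool_pos"][:2]-c
print("r %.4f ang %.1f z %.4f yawy %.1f"%(np.hypot(*w),np.degrees(np.arctan2(w[1],w[0]))%360,s["tool_pos"][2],np.degrees(np.arctan2(M[1,1],M[0,1]))),s["contact_force"].round(1))
E
python3 p.py
```

```text
clock: 6.55
tool_pos: [0.4442, -0.0755, 0.0179]
eef_rot: [0.863, 0.505, -0.006, -0.005]
contact_force: [0.3, -0.5, 0.1]
opening: 0.002
finger_force: 0.0
r 0.0927 ang 150.6 z 0.0179 yawy -29.3 [ 0.3 -0.5  0.1]
```

```bash
python3 -m jog '[[[0,0.005,0,0,0,0],[0,0.005,0,0,0,0],[0,0.005,0,0,0,0],[0,0,0,0,0,0]]]'; python3 p.py
python3 -m jog '[[[-0.0043,0.00012,0,0,0,-0.0553],[-0.0043,0.00012,0,0,0,-0.0553],[-0.0043,0.00012,0,0,0,-0.0553],[-0.0043,0.00012,0,0,0,-0.0553],[-0.0043,0.00012,0,0,0,-0.0553],[-0.0043,0.00012,0,0,0,-0.0553],[-0.0043,0.00012,0,0,0,-0.0553],[-0.0043,0.00012,0,0,0,-0.0553],[-0.0043,0.00012,0,0,0,-0.0553],[-0.0043,0.00012,0,0,0,-0.0553],[-0.0043,0.00012,0,0,0,-0.0553],[-0.0043,0.00012,0,0,0,-0.0553]]]'; python3 p.py
python3 -m jog '[[[0,0,0,0,0,0],[0,-0.012,0,0,0,0],[0,-0.006,0,0,0,0],[0,0,0,0,0,0]]]'
python3 p.py
python3 - <<'E'
from plant import *
import pickle,cv2
from h import *
st=get_state();s=snapshot("wrist");d=snapshot("scene");pickle.dump((s,d,st),open("d2.pkl","wb"))
a=cv2.resize(s["frame"][:,:,::-1],(400,300));b=cv2.resize(d["frame"][160:250,245:365,::-1],(400,300),interpolation=cv2.INTER_CUBIC)
cv2.imwrite("pics/s2.png",np.hstack([a,b]))
E
```

```text
clock: 7.05
tool_pos: [0.4572, -0.0837, 0.0182]
eef_rot: [0.864, 0.504, -0.006, -0.004]
contact_force: [-0.4, 0.9, -0.8]
opening: 0.003
finger_force: 0.0
r 0.0774 ang 151.2 z 0.0182 yawy -29.5 [-0.4  0.9 -0.8]
clock: 8.55
tool_pos: [0.4476, -0.1336, 0.0182]
eef_rot: [0.651, 0.759, -0.005, -0.006]
contact_force: [-0.2, -0.4, -0.3]
opening: 0.007
finger_force: 0.0
r 0.0784 ang 189.3 z 0.0182 yawy 8.8 [-0.2 -0.4 -0.3]
clock: 9.05
tool_pos: [0.4293, -0.1358, 0.0185]
eef_rot: [0.652, 0.758, -0.005, -0.007]
contact_force: [0.1, 0.6, -0.5]
opening: 0.011
finger_force: 0.0
r 0.0969 ang 188.8 z 0.0185 yawy 8.6 [ 0.1  0.6 -0.5]
```

View pics/s2.png

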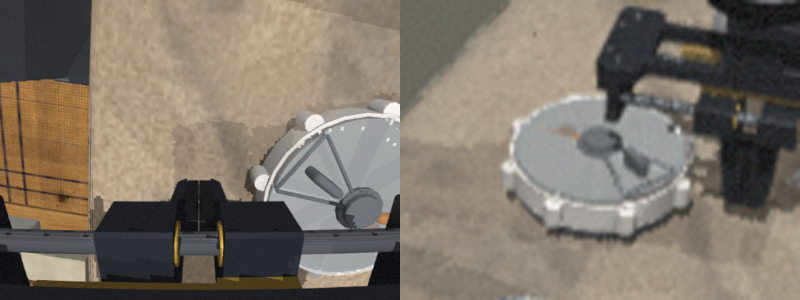

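Run:
```python
import pickle,numpy as np,cv2
from h import *
s,d,st=pickle.load(open("d2.pkl","rb"))
T=np.eye(4);T[:3,:3]=R.from_quat(st["eef_rot"]).as_matrix();T[:3,3]=st["tool_pos"]
for P in[(.009,.0175,0),(.009,-.0175,0),(.009,0,0),(-.009,0,0)]: print(P,proj(s,T[:3,:3]@np.array(P)+T[:3,3],st).round(0))
g=s["frame"].max(2)
for r in range(244,272,4):
    x=np.where(g[r,200:350]<60)[0]+200; print(r,x.min() if len(x) else None,x.max() if len(x) else None)
o=d["frame"].astype(int);m=(o[...,0]>150)&(o[...,0]-o[...,2]>60)&(o[...,1]<150)
def dose(o):
    m=(o[...,0]>120)&(o[...,0]-o[...,2]>45);m[:185]=0;m[228:]=0;m[:,:272]=0;m[:,338:]=0
    y,x=np.nonzero(m);return x.mean() if len(x) else None,y.mean() if len(y) else None,len(x)
print(dose(o),dose(pickle.load(open("d0.pkl","rb"))["scene"]["frame"].astype(int)))
c=np.array([.525,-.121,.018])
for a in(-28,17):print(a,proj(d,c+.036*np.array([np.cos(np.radians(a)),np.sin(np.radians(a)),0])))
```

```text
(0.009, 0.0175, 0) [[318. 253.]]
(0.009, -0.0175, 0) [[244. 253.]]
(0.009, 0, 0) [[281. 253.]]
(-0.009, 0, 0) [[281. 286.]]
244 347 347
248 346 347
252 256 300
256 249 307
260 247 309
264 245 310
268 244 312
(np.float64(297.0), np.float64(200.5), 2) (np.float64(297.0), np.float64(200.0), 1)
-28 [[294.95488499 201.83253808]]
17 [[288.4882348  208.32883888]]
```

The wheel hasn't moved: the fingertips taper to about ±11–13 mm at the tip, so they just missed the nubs. I'll repeat the stroke 5 mm deeper.

```bash
python3 -m jog '[[[0.0071,0.00025,0,0,0,0.0725],[0.0071,0.00025,0,0,0,0.0725],[0.0071,0.00025,0,0,0,0.0725],[0.0071,0.00025,0,0,0,0.0725],[0.0071,0.00025,0,0,0,0.0725],[0.0071,0.00025,0,0,0,0.0725],[0.0071,0.00025,0,0,0,0.0725],[0.0071,0.00025,0,0,0,0.0725],[0.0071,0.00025,0,0,0,0.0725],[0,0,0,0,0,0]]]'; python3 p.py
python3 -m jog '[[[0,0.006,0,0,0,0],[0,0.006,0,0,0,0],[0,0.006,0,0,0,0],[0,0.005,0,0,0,0],[0,0,0,0,0,0],[0,0,0,0,0,0]]]'; python3 p.py
```

```text
clock: 10.4
tool_pos: [0.4414, -0.0733, 0.0183]
eef_rot: [0.86, 0.51, -0.006, -0.005]
contact_force: [-0.8, -0.2, 0.0]
opening: 0.006
finger_force: 0.0
r 0.0963 ang 150.3 z 0.0183 yawy -28.7 [-0.8 -0.2  0. ]
clock: 11.15
tool_pos: [0.4605, -0.085, 0.018]
eef_rot: [0.861, 0.509, -0.007, -0.005]
contact_force: [-0.1, -0.2, 0.4]
opening: 0.004
finger_force: 0.0
r 0.0739 ang 150.8 z 0.0180 yawy -28.8 [-0.1 -0.2  0.4]
```

```bash
python3 -m jog '[[[-0.004,0.00015,0,0,0,-0.0553],[-0.004,0.00015,0,0,0,-0.0553],[-0.004,0.00015,0,0,0,-0.0553],[-0.004,0.00015,0,0,0,-0.0553],[-0.004,0.00015,0,0,0,-0.0553],[-0.004,0.00015,0,0,0,-0.0553]]]'; python3 p.py
python3 -m jog '[[[-0.004,0.00015,0,0,0,-0.0553],[-0.004,0.00015,0,0,0,-0.0553],[-0.004,0.00015,0,0,0,-0.0553],[-0.004,0.00015,0,0,0,-0.0553],[-0.004,0.00015,0,0,0,-0.0553],[-0.004,0.00015,0,0,0,-0.0553]]]'; python3 p.py
python3 -m jog '[[[0,0,0,0,0,0],[0,-0.012,0,0,0,0],[0,-0.01,0,0,0,0],[0,0,0,0,0,0]]]'
python3 p.py
cat > look.py <<'E'
from plant import *
from h import *
import sys,pickle
st=get_state();s=snapshot("wrist");d=snapshot("scene");e=snapshot("side");pickle.dump((s,d,e,st),open(sys.argv[1]+".pkl","wb"))
o=d["frame"].astype(int);y,x=np.nonzero((o[...,0]-o[...,2]>45)&(o[...,0]>120));k=(x>275)&(x<335)&(y>188)&(y<226);print("scene orange",k.sum(),x[k].mean() if k.any() else 0,y[k].mean() if k.any() else 0)
o=e["frame"].astype(int);y,x=np.nonzero((o[...,0]-o[...,2]>60)&(o[...,0]>140));k=(x>238)&(x<296)&(y>240)&(y<276);print("side orange",k.sum(),x[k].mean() if k.any() else 0,y[k].mean() if k.any() else 0)
c=np.array([.525,-.121,.018])
for a in(-28,17,62,107,152):
    P=c+.038*np.array([np.cos(np.radians(a)),np.sin(np.radians(a)),0]);print(a,proj(d,P).round(0),proj(e,P).round(0))
r=lambda f,b:cv2.resize(f[b[0]:b[1],b[2]:b[3],::-1],(390,300),interpolation=cv2.INTER_CUBIC)
cv2.imwrite("pics/"+sys.argv[1]+".png",np.hstack([r(d["frame"],(165,245,250,355)),r(e["frame"],(220,295,220,318))]))
E
python3 look.py k1
```

```text
clock: 11.9
tool_pos: [0.4525, -0.1069, 0.0181]
eef_rot: [0.764, 0.645, -0.006, -0.006]
contact_force: [-1.6, 2.2, 0.1]
opening: 0.009
finger_force: 0.6
r 0.0738 ang 169.0 z 0.0181 yawy -9.6 [-1.6  2.2  0.1]
clock: 12.65
tool_pos: [0.4528, -0.1317, 0.0181]
eef_rot: [0.647, 0.762, -0.005, -0.007]
contact_force: [-0.1, 0.1, -0.1]
opening: 0.007
finger_force: 0.0
r 0.0730 ang 188.5 z 0.0181 yawy 9.4 [-0.1  0.1 -0.1]
clock: 13.15
tool_pos: [0.4306, -0.1349, 0.0185]
eef_rot: [0.648, 0.762, -0.006, -0.007]
contact_force: [-0.4, 0.6, 0.2]
opening: 0.008
finger_force: 0.0
r 0.0955 ang 188.4 z 0.0185 yawy 9.2 [-0.4  0.6  0.2]
scene orange 4 291.5 204.5
side orange 17 286.11764705882354 249.94117647058823
-28 [[294. 201.]] [[285. 262.]]
17 [[288. 208.]] [[284. 253.]]
62 [[291. 216.]] [[272. 247.]]
107 [[303. 221.]] [[258. 247.]]
152 [[316. 219.]] [[247. 254.]]
```

There was contact (2.7 N) and then release: the tablets are now at about 17° (side view orange at 286,250), so that is one click. Second stroke.

```bash
python3 -m jog '[[[0.0071,0.00025,0,0,0,0.0725],[0.0071,0.00025,0,0,0,0.0725],[0.0071,0.00025,0,0,0,0.0725],[0.0071,0.00025,0,0,0,0.0725],[0.0071,0.00025,0,0,0,0.0725],[0.0071,0.00025,0,0,0,0.0725],[0.0071,0.00025,0,0,0,0.0725],[0.0071,0.00025,0,0,0,0.0725],[0.0071,0.00025,0,0,0,0.0725],[0,0,0,0,0,0]]]' >/dev/null; python3 p.py
python3 -m jog '[[[0,0.006,0,0,0,0],[0,0.006,0,0,0,0],[0,0.006,0,0,0,0],[0,0.004,0,0,0,0],[0,0,0,0,0,0]]]' >/dev/null; python3 p.py
python3 -m jog '[[[-0.004,0.00015,0,0,0,-0.0553],[-0.004,0.00015,0,0,0,-0.0553],[-0.004,0.00015,0,0,0,-0.0553],[-0.004,0.00015,0,0,0,-0.0553],[-0.004,0.00015,0,0,0,-0.0553],[-0.004,0.00015,0,0,0,-0.0553],[-0.004,0.00015,0,0,0,-0.0553],[-0.004,0.00015,0,0,0,-0.0553],[-0.004,0.00015,0,0,0,-0.0553],[-0.004,0.00015,0,0,0,-0.0553],[-0.004,0.00015,0,0,0,-0.0553],[-0.004,0.00015,0,0,0,-0.0553]]]' >/dev/null; python3 p.py
python3 -m jog '[[[0,0,0,0,0,0],[0,-0.012,0,0,0,0],[0,-0.01,0,0,0,0],[0,0,0,0,0,0]]]'>/dev/null
python3 p.py; python3 look.py k2
```

```text
r 0.0957 ang 149.5 z 0.0183 yawy -28.1 [-0.6  0.5  0.2]
r 0.0738 ang 149.8 z 0.0180 yawy -28.2 [ 0.2 -0.2  0. ]
r 0.0720 ang 187.4 z 0.0180 yawy 10.0 [-1.  -0.4  0.6]
r 0.0942 ang 187.8 z 0.0185 yawy 9.9 [-0.4 -0.5  0.1]
scene orange 26 291.61538461538464 213.8846153846154
side orange 13 270.46153846153845 243.84615384615384
-28 [[294. 201.]] [[285. 262.]]
17 [[288. 208.]] [[284. 253.]]
62 [[291. 216.]] [[272. 247.]]
107 [[303. 221.]] [[258. 247.]]
152 [[316. 219.]] [[247. 254.]]
```

Second click made (62°). Third stroke.

```bash
python3 -m jog '[[[0.0069,0.00025,0,0,0,0.0725],[0.0069,0.00025,0,0,0,0.0725],[0.0069,0.00025,0,0,0,0.0725],[0.0069,0.00025,0,0,0,0.0725],[0.0069,0.00025,0,0,0,0.0725],[0.0069,0.00025,0,0,0,0.0725],[0.0069,0.00025,0,0,0,0.0725],[0.0069,0.00025,0,0,0,0.0725],[0.0069,0.00025,0,0,0,0.0725],[0,0,0,0,0,0]]]' >/dev/null; python3 p.py
python3 -m jog '[[[0,0.006,0,0,0,0],[0,0.006,0,0,0,0],[0,0.006,0,0,0,0],[0,0.003,0,0,0,0],[0,0,0,0,0,0]]]' >/dev/null; python3 p.py
python3 -m jog '[[[-0.0041,0.00013,0,0,0,-0.0553],[-0.0041,0.00013,0,0,0,-0.0553],[-0.0041,0.00013,0,0,0,-0.0553],[-0.0041,0.00013,0,0,0,-0.0553],[-0.0041,0.00013,0,0,0,-0.0553],[-0.0041,0.00013,0,0,0,-0.0553],[-0.0041,0.00013,0,0,0,-0.0553],[-0.0041,0.00013,0,0,0,-0.0553],[-0.0041,0.00013,0,0,0,-0.0553],[-0.0041,0.00013,0,0,0,-0.0553],[-0.0041,0.00013,0,0,0,-0.0553],[-0.0041,0.00013,0,0,0,-0.0553]]]' >/dev/null; python3 p.py
python3 -m jog '[[[0,0,0,0,0,0],[0,-0.012,0,0,0,0],[0,-0.01,0,0,0,0],[0,0,0,0,0,0]]]'>/dev/null
python3 p.py; python3 look.py k3
```

```text
r 0.0955 ang 149.7 z 0.0184 yawy -27.4 [-0.2 -0.6  0.6]
r 0.0746 ang 149.9 z 0.0180 yawy -27.5 [0.2 0.5 0.1]
r 0.0727 ang 188.2 z 0.0181 yawy 10.6 [ 0.5 -0.5 -0. ]
r 0.0951 ang 188.5 z 0.0185 yawy 10.5 [-0.1  0.6 -0.2]
scene orange 31 301.8709677419355 216.96774193548387
side orange 0 0 0
-28 [[294. 201.]] [[285. 262.]]
17 [[288. 208.]] [[284. 253.]]
62 [[291. 216.]] [[272. 247.]]
107 [[303. 221.]] [[258. 247.]]
152 [[316. 219.]] [[247. 254.]]
```

Third click made (107°; scene orange at 302,217). Fourth stroke.

```bash
python3 -m jog '[[[0.0069,0.00025,0,0,0,0.0725],[0.0069,0.00025,0,0,0,0.0725],[0.0069,0.00025,0,0,0,0.0725],[0.0069,0.00025,0,0,0,0.0725],[0.0069,0.00025,0,0,0,0.0725],[0.0069,0.00025,0,0,0,0.0725],[0.0069,0.00025,0,0,0,0.0725],[0.0069,0.00025,0,0,0,0.0725],[0.0069,0.00025,0,0,0,0.0725],[0,0,0,0,0,0]]]' >/dev/null; python3 p.py
python3 -m jog '[[[0,0.006,0,0,0,0],[0,0.006,0,0,0,0],[0,0.006,0,0,0,0],[0,0.004,0,0,0,0],[0,0,0,0,0,0]]]' >/dev/null; python3 p.py
python3 -m jog '[[[-0.0041,0.00013,0,0,0,-0.0553],[-0.0041,0.00013,0,0,0,-0.0553],[-0.0041,0.00013,0,0,0,-0.0553],[-0.0041,0.00013,0,0,0,-0.0553],[-0.0041,0.00013,0,0,0,-0.0553],[-0.0041,0.00013,0,0,0,-0.0553],[-0.0041,0.00013,0,0,0,-0.0553],[-0.0041,0.00013,0,0,0,-0.0553],[-0.0041,0.00013,0,0,0,-0.0553],[-0.0041,0.00013,0,0,0,-0.0553],[-0.0041,0.00013,0,0,0,-0.0553],[-0.0041,0.00013,0,0,0,-0.0553]]]' >/dev/null; python3 p.py
python3 -m jog '[[[0,0,0,0,0,0],[0,-0.012,0,0,0,0],[0,-0.01,0,0,0,0],[0,0,-0.03,0,0,0],[0,0,-0.03,0,0,0],[0,0,-0.03,0,0,0],[0,0,0,0,0,0]]]'>/dev/null
python3 p.py; python3 look.py k4
```

```text
r 0.0960 ang 150.6 z 0.0184 yawy -26.8 [-0.2  0.8 -1.2]
r 0.0741 ang 150.9 z 0.0180 yawy -26.9 [ 0.3 -0.4 -0.2]
r 0.0727 ang 189.3 z 0.0181 yawy 11.3 [ 0.6 -0.8 -0.1]
r 0.0918 ang 189.9 z 0.1099 yawy 11.1 [ 0.2  0.2 -0.6]
scene orange 12 315.3333333333333 217.08333333333334
side orange 0 0 0
-28 [[294. 201.]] [[285. 262.]]
17 [[288. 208.]] [[284. 253.]]
62 [[291. 216.]] [[272. 247.]]
107 [[303. 221.]] [[258. 247.]]
152 [[316. 219.]] [[247. 254.]]
```

View pics/k4.png

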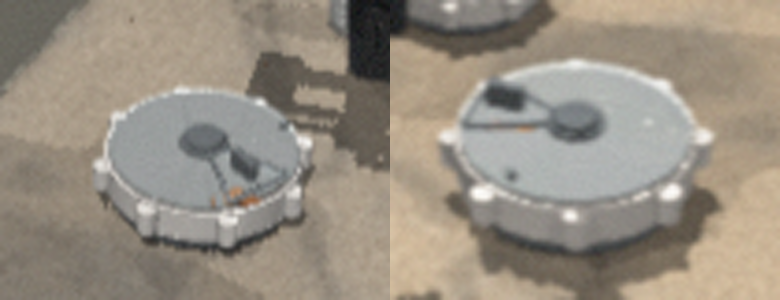

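Both views show the tablets under the shutter: scene crop (240,195), and side crop (520,127) beside the tab. The wheel is now done. Next I place the finger above the cover on the tab's clockwise side.

```bash
python3 -m jog '[[[0,0,0,0,0,0.1365],[0,0,0,0,0,0.1365],[0,0,0,0,0,0.1365],[0,0,0,0,0,0.1365],[0,0,0,0,0,0.1365],[0.0196,0.0086,0,0,0,0],[0.0196,0.0086,0,0,0,0],[0.0196,0.0086,0,0,0,0],[0.0196,0.0086,0,0,0,0],[0,0,0,0,0,0]]]'; python3 p.py
python3 - <<'E'
from plant import *
from h import *
s=get_state();M=R.from_quat(s["eef_rot"]).as_matrix()
for r in(.038,):
    a=np.radians(152);c=np.array([.525,-.121])
    t=np.r_[c+r*np.array([np.cos(a),np.sin(a)])+.022*np.array([np.sin(a),-np.cos(a)]),.0445]
    print((M.T@(t-s["tool_pos"])).round(4))
E
```

```text
clock: 27.0
tool_pos: [0.5027, -0.0811, 0.107]
eef_rot: [0.856, 0.517, -0.005, -0.005]
contact_force: [-0.1, -0.5, 0.7]
opening: 0.004
finger_force: 0.0
r 0.0457 ang 119.2 z 0.1070 yawy -27.7 [-0.1 -0.5  0.7]
[-0.0025  0.0013  0.0625]
```

```bash
python3 -m jog '[[[-0.0025,0.0013,0.02,0,0,0],[0,0,0.02,0,0,0],[0,0,0.0125,0,0,0],[0,0,0.01,0,0,0],[0,0,0,0,0,0]]]'>/dev/null; python3 p.py
python3 -m jog '[[[-0.0045,0,0,0,0,0],[-0.0045,0,0,0,0,0],[0,0,0,0,0,0]]]'>/dev/null; python3 p.py
```

```text
r 0.0430 ang 126.7 z 0.0444 yawy -27.9 [ 1.3 -0.9 -0.3]
r 0.0392 ang 139.0 z 0.0453 yawy -28.0 [ 0.9 -0.7  0.3]
```

```bash
python3 -m jog '[[[-0.0032,-0.0006,0,0,0,-0.0829],[-0.0032,-0.0006,0,0,0,-0.0829],[-0.0032,-0.0006,0,0,0,-0.0829],[-0.0032,-0.0006,0,0,0,-0.0829],[-0.0032,-0.0006,0,0,0,-0.0829]]]' >/dev/null; python3 p.py
python3 -m jog '[[[-0.0032,-0.0006,0,0,0,-0.0829],[-0.0032,-0.0006,0,0,0,-0.0829],[-0.0032,-0.0006,0,0,0,-0.0829],[-0.0032,-0.0006,0,0,0,-0.0829]]]'>/dev/null; python3 p.py; python3 look.py k5
python3 - <<'E'
import pickle,numpy as np
from h import *
s,d,e,st=pickle.load(open("k5.pkl","rb"))
c=np.array([.525,-.121,.05])
for a in(152,180,190,199):
    P=c+.036*np.array([np.cos(np.radians(a)),np.sin(np.radians(a)),0]);print(a,proj(d,P).round(1),proj(e,P).round(1))
E
```

```text
r 0.0393 ang 161.6 z 0.0453 yawy -4.1 [-0.1  0.9 -0.2]
r 0.0396 ang 179.5 z 0.0453 yawy 15.0 [-3.4  4.1  1.1]
scene orange 29 314.2068965517241 216.89655172413794
side orange 0 0 0
-28 [[294. 201.]] [[285. 262.]]
17 [[288. 208.]] [[284. 253.]]
62 [[291. 216.]] [[272. 247.]]
107 [[303. 221.]] [[258. 247.]]
152 [[316. 219.]] [[247. 254.]]
152 [[316. 207.]] [[247.9 240.1]]
180 [[321.  203.2]] [[246.6 245.4]]
190 [[321.9 201.5]] [[247.3 247.3]]
199 [[322.3 199.9]] [[248.3 248.9]]
```

The force rose to 5.3 N, with the tab estimated at about 198°, so it is probably at the stop. I'll back off, lift and look.

```bash
python3 -m jog '[[[0.006,0,0,0,0,0],[0.006,0,0,0,0,0],[0,0,-0.04,0,0,0],[0,0,-0.04,0,0,0],[0,0,-0.04,0,0,0],[0,0,-0.04,0,0,0],[-0.03,-0.02,0,0,0,0],[-0.03,-0.02,0,0,0,0],[-0.03,-0.02,0,0,0,0],[0,0,0,0,0,0],[0,0,0,0,0,0]]]'; python3 p.py; python3 look.py k6
python3 - <<'E'
import pickle
from h import *
s,d,e,st=pickle.load(open("k6.pkl","rb"))
x,y=proj(s,[.525,-.121,.04],st)[0];print(x,y)
M=np.float32([[4,0,300-4*x],[0,4,300-4*y]]);a=cv2.warpAffine(s["frame"][:,:,::-1],M,(600,600),flags=cv2.INTER_CUBIC)
def ring(ang,r,z): return proj(s,[.525+r*np.cos(np.radians(ang)),-.121+r*np.sin(np.radians(ang)),z],st)[0]
for ang in(152,199):print(ang,(M[:,:2]@ring(ang,.036,.052)+M[:,2]).round())
for ang in(129.5,174.5,84.5,39.5):print("nub",ang,(M[:,:2]@ring(ang,.0595,.0305)+M[:,2]).round())
cv2.imwrite("pics/k6w.png",a)
E
```

```text
clock: 30.65
tool_pos: [0.4507, -0.2116, 0.2057]
eef_rot: [0.61, 0.792, -0.004, -0.007]
contact_force: [-1.2, -0.6, 0.9]
opening: 0.006
finger_force: 0.0
r 0.1172 ang 230.6 z 0.2057 yawy 14.8 [-1.2 -0.6  0.9]
scene orange 28 314.2857142857143 216.85714285714286
side orange 0 0 0
-28 [[294. 201.]] [[285. 262.]]
17 [[288. 208.]] [[284. 253.]]
62 [[291. 216.]] [[272. 247.]]
107 [[303. 221.]] [[258. 247.]]
152 [[316. 219.]] [[247. 254.]]
388.0887136274999 112.13569619386375
152 [202. 182.]
199 [150. 313.]
nub 129.5 [196.  45.]
nub 174.5 [ 50. 203.]
nub 84.5 [402.  40.]
nub 39.5 [533. 189.]
```

View pics/k6w.png

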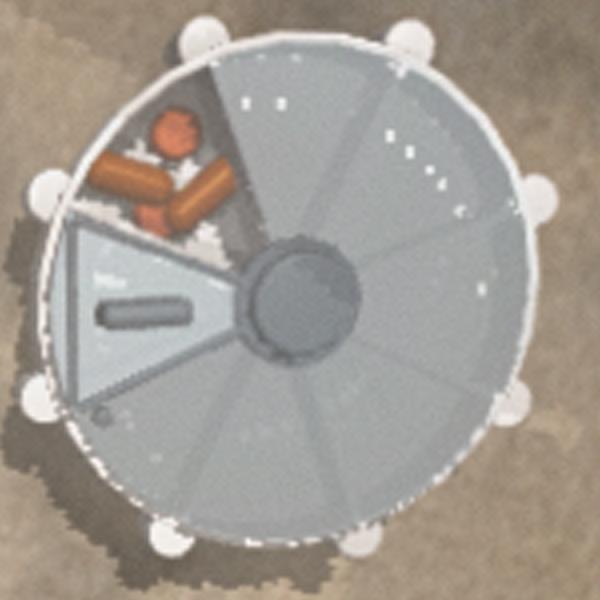

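The enlarged view shows the opening clear with all four tablets in it. The tab is at (145,313), against (150,313) predicted for fully open, with the shutter's edge against the stop peg. The nubs are where they were, so the dispenser hasn't moved. Handing in.

```bash
python3 -c "
from plant import *
print(finish_job())"
```

```text
the job is handed in; nothing more can be done
None
```

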